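# Put bottles and kit cartons into their colour-coded holders

### The arm

A 6-joint arm with a two-finger parallel gripper is mounted at the origin on the work surface. World frame = base frame: x ahead of the robot, y to its left, z up, the work surface at z = 0. Lengths are in m, angles in rad, forces in N, time in s.
With the tool pointing down it reaches from about 0.25 to 0.725 m from the base axis. Payload 4 kg.
Tool frame: the origin (TCP) lies on the centre line of the jaws, within the pads' length; the fingertips stand 25 mm ahead of it and the grasp point (between the pads) lies 6 mm ahead of it; z points along the fingers, x is the direction in which the jaws open and shut, and the axes are right-handed (so a half turn about z gives the same grasp; the last joint's range is limited). The gripper opens to 85 mm and grips with 20 to 120 N. Pads are 22 mm wide; open, the fingers measure 114 mm over their backs; the gripper's body (76 mm by 85 mm) begins 54 mm behind the grasp point. The pads swing forward as they close: fully open they stand 13 mm farther back than shut.
Start: joints at [1.17, 0.241, 0.005, 1.335, 0, 1.571], TCP at [0.195, 0.46, 0.256] pointing down, gripper open.
Joint ranges: [-2.72, 2.72], [-1.05, 1.87], [-1.09, 1.28], [-1.99, 2.15], [-1.42, 1.44], [-3.14, 3.14]. Speed limits (rad/s): [2.79, 2.79, 3.14, 3.14, 3.14, 3.14].

### API

Orientations are given as a unit quaternion [x, y, z, w].
In Python, from workcell import bot, imaging, order gives the robot as it stands.
- The arm moves only by the tool carry_out, never from a script. Its argument "moves" is a list of rows, each a list of 5 numbers: the shift along the tool's x, y, z scaled (see below), then the turn about the tool's z scaled (see below), then the opening, from -1 (shut) to 1 (fully open). In form: [[tx, ty, tz, roll, hand], ...]. A call has 1 to 20 rows; each row is the pose to reach, as a shift and turn from the pose commanded when the call began, along the tool's axes at that moment; what a row does not reach only later rows make up. The controller multiplies each number of a shift by 0.1 m and each number of a turn by 90 degrees. A row lasts 1/10 s, in which the tool goes at most 50 mm and 8.59 degrees, less where a joint would pass 70% of its speed; a pose out of reach is approached as far as the arm can. A call with a number of a shift or a turn outside -1 to 1 is refused whole. A call with a gripper value outside its range is refused whole. The fingers move at their own pace and stop on an object; the grip force is fixed at half the most. Time passes only in rows, so rows that repeat a pose let the fingers close. It gives the time, the measured TCP pose, the force and the opening at its end, in the units of the state.
- bot.get_obs(): the state, without advancing time (a new reading comes with each control period).
- imaging.camera(name): name is "scene" or "top" or "wrist"; returns the picture (384x512x3 uint8, red, green, blue); there is no depth.
- imaging.camera_model(name): a dict with "fovy" (degrees; the focal length in pixels is half the picture's height over the tangent of half this angle, whatever the lens; pixels are square), "cx", "cy" (the principal point, pixels), "eye" and "rotation" of the camera in the world. Camera axes: x right, y up, looking along -z (the intrinsics and any distortion apply to the point x, -y, -z); pixel columns grow to the right and rows downward; lengths in m; the calibration is good to about 2 mm. A picture is of the moment at which its call begins: read the wrist's pose just before it. camera_model takes no time and is no camera call; for the wrist camera it gives the pose at the moment of the call.
- order.job_done(): hands the job in, once; it reports no verdict.
The state is a dict: "clock": time; "joint_pos": joint angles; "joint_vel": joint speeds; "tau": joint torques, N m; "eef_pos": TCP position; "tool_rot": TCP orientation; "ft_force": force on the tool from outside, world axes, zero at the start; "ft_torque": the same for the moment, N m; "grip_width": finger opening in m.
Only numpy, scipy, OpenCV 4.12 (cv2) and the standard library are available. Lean on these libraries where they do the work, as an engineer would, in place of code of your own. Each camera call takes 0.05 s, during which the arm holds its last target.

### The job

Put the four supplies away by kind and colour: each bottle goes into the round stand that matches its cap, and each carton into the rectangular tray that matches its coloured top. Set each one down gently without dropping it, inside the holder, upright with its cap or coloured end up and standing flat on the holder's floor. Let go of everything and leave the white-lidded jar and the tape roll where they are.

Things in the scene. Friction and masses are not known exactly. Their poses are not given: they have to be found in the camera images.
- green_bottle: loose, upright, round grey-white glass bottle with a teal-green cap and a paper label: body 44 mm in diameter and straight from the bottom up to 70 mm, narrow neck above it, cap 34 mm in diameter, 100 mm high in all, about 0.16 kg. Origin: centre of its underside; z up.
- green_carton: loose, upright, rigid white carton whose top is teal-green: 60 mm (its x) by 40 mm (its y) by 70 mm high, about 0.12 kg. Origin: centre of its underside; z up. Stands with the coloured end up at the start.
- green_stand: teal-green round bottle stand fixed to the bench, an open-topped low dish: outside 72 mm in diameter, inside 66 mm, rim 14 mm above the bench, floor 4 mm above the bench. Origin: centre of its underside, on the bench; z up.
- green_tray: teal-green rectangular carton tray fixed to the bench, open on top: outside 90 mm (its x) by 70 mm (its y), inside 82 by 62 mm, walls 4 mm thick and 18 mm high, floor 4 mm above the bench. Origin: centre of its underside, on the bench; z up.
- yellow_bottle: loose, upright, round grey-white glass bottle with a yellow cap and a paper label: body 44 mm in diameter and straight from the bottom up to 70 mm, narrow neck above it, cap 34 mm in diameter, 100 mm high in all, about 0.16 kg. Origin: centre of its underside; z up.
- yellow_carton: loose, upright, rigid white carton whose top is yellow: 60 mm (its x) by 40 mm (its y) by 70 mm high, about 0.12 kg. Origin: centre of its underside; z up. Stands with the coloured end up at the start.
- yellow_stand: yellow round bottle stand fixed to the bench, an open-topped low dish: outside 72 mm in diameter, inside 66 mm, rim 14 mm above the bench, floor 4 mm above the bench. Origin: centre of its underside, on the bench; z up.
- yellow_tray: yellow rectangular carton tray fixed to the bench, open on top: outside 90 mm (its x) by 70 mm (its y), inside 82 by 62 mm, walls 4 mm thick and 18 mm high, floor 4 mm above the bench. Origin: centre of its underside, on the bench; z up.
- white_jar: loose bystander: small amber jar with a white lid, 48 mm in diameter, 62 mm high. Origin: centre of its underside. Not to be moved.
- tape_roll: loose bystander: white roll of tape lying flat, 72 mm outside and 38 mm inside diameter, 24 mm high. Origin: centre of its underside. Not to be moved.
Mind the look-alikes: they are no part of the job. What is shaped like the green_carton but brown, pink or red is not meant.

How it is judged:
At the end, for the whole second after the job is handed in: Each bottle (within 14 mm of centre) and carton (within 18 mm) stands upright (0.1 rad) on the floor of the round stand or rectangular tray of its own colour, underside 1 to 7 mm above the bench, released and at rest; jar and tape roll within 20 mm of their start (horizontal distance between green_bottle and green_stand below 0.014 m and z of green_bottle in the frame of green_stand between 0.001 and 0.007 m and angle between each of green_bottle, green_carton, yellow_bottle, yellow_carton's own z axis and vertical below 0.1 rad and linear speed of each of green_bottle, green_carton, yellow_bottle, yellow_carton below 0.01 m/s and horizontal distance between green_carton and green_tray below 0.018 m and z of green_carton in the frame of green_tray between 0.001 and 0.007 m and horizontal distance between yellow_bottle and yellow_stand below 0.014 m and z of yellow_bottle in the frame of yellow_stand between 0.001 and 0.007 m and horizontal distance between yellow_carton and yellow_tray below 0.018 m and z of yellow_carton in the frame of yellow_tray between 0.001 and 0.007 m and distance of each of white_jar, tape_roll from where it was at the start of the episode below 0.02 m); the robot touches nothing.
It fails at once if a bottle or carton is dropped or flung: faster than 0.6 m/s (a fall of about 2 cm) with no finger touching it ((linear speed of green_bottle above 0.6 m/s and contact force between the fingers and green_bottle below 0.05 N) or (linear speed of green_carton above 0.6 m/s and contact force between the fingers and green_carton below 0.05 N) or (linear speed of yellow_bottle above 0.6 m/s and contact force between the fingers and yellow_bottle below 0.05 N) or (linear speed of yellow_carton above 0.6 m/s and contact force between the fingers and yellow_carton below 0.05 N)).
It fails at once if the white-lidded jar is pushed more than 20 mm from its place (distance of white_jar from where it was at the start of the episode above 0.02 m).
It fails at once if the tape roll is pushed more than 20 mm from its place (distance of tape_roll from where it was at the start of the episode above 0.02 m).
It also fails if it takes over 120 s, if anything falls off the work surface, if the arm or the gripper's body presses on something with over 40 N, if the wrist force passes 120 N, or if a joint passes its speed limit or range.

## Working session

There is one attempt and no reset: what is moved stays moved. The work goes in short steps, Python scripts to look and compute and a tool call to move; the robot and the scene stay as the last step left them, time stands still between calls to the robot, and variables do not carry over. Pictures are saved under pics/ and viewed, and the job is handed in when it is done.

Besides the shell and the picture viewer there is one more tool, called after "Emit:" as name(argument=value, ...) on one line, values as JSON. carry_out: Moves the arm, as the interface text tells. Its arguments: {"type":"object","properties":{"moves":{"type":"array","items":{"type":"array","items":{"type":"number","minimum":-1,"maximum":1}}}},"required":["moves"]}

```bash
mkdir -p pics; ls
python3 - <<'E'
from workcell import bot, imaging, order
import cv2
for n in ["scene","top","wrist"]:
    m=imaging.camera_model(n); print(n,m)
    cv2.imwrite(f"pics/{n}0.png",imaging.camera(n)[:,:,::-1])
o=bot.get_obs(); print({k:o[k] for k in ["clock","eef_pos","tool_rot","grip_width","ft_force","joint_pos"]})
E
```

```text
pics
scene {'fovy': 52.068875546716136, 'cx': 256.37797597697175, 'cy': 189.49902119820882, 'eye': array([1.19813866, 0.25172263, 0.63019256]), 'rotation': array([0.25486337, 0.35997919, 0.74255691, 0.50405246])}
top {'fovy': 47.348360129485386, 'cx': 253.2383181662783, 'cy': 195.87187237276208, 'eye': array([ 0.3138314 , -0.0016571 ,  1.39724174]), 'rotation': array([-0.05293427,  0.04282794,  0.70935651, -0.70155333])}
wrist {'fovy': 68.36387842455851, 'cx': 254.05920002947698, 'cy': 187.14405532718624, 'eye': array([0.13348462, 0.4867362 , 0.37228117]), 'rotation': array([-0.11224123, -0.07383139,  0.54682747,  0.82639613])}
{'clock': 0.15, 'eef_pos': array([0.19489623, 0.45996885, 0.25561572]), 'tool_rot': array([ 8.33707807e-01,  5.52205244e-01, -6.77751643e-04,  4.48645717e-04]), 'grip_width': 0.08529657631355908, 'ft_force': array([-0.20580973, -0.01465142, -0.30516472]), 'joint_pos': array([1.17001338e+00, 2.41241949e-01, 4.03181954e-03, 1.33521178e+00,
       4.35333070e-07, 1.57079521e+00])}
```

View pics/scene0.png

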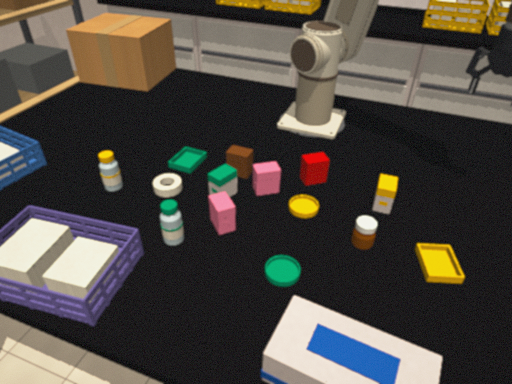

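View pics/top0.png

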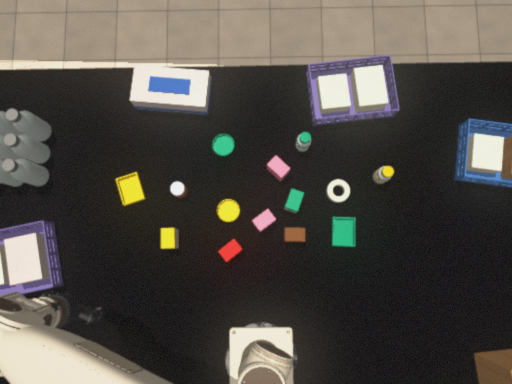

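View pics/wrist0.png

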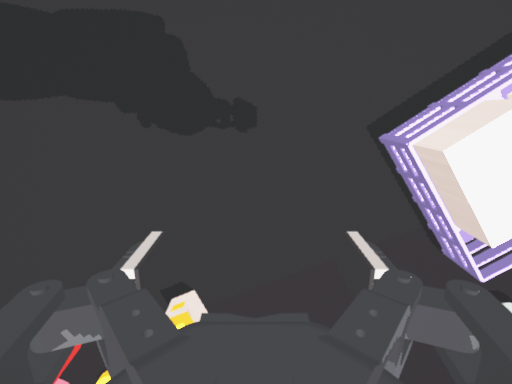

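```bash
cat > h.py <<'E'
import numpy as np, cv2
from scipy.spatial.transform import Rotation as R
from workcell import bot, imaging, order
def K(m):
    f=192/np.tan(np.radians(m["fovy"]/2)); return f,m["cx"],m["cy"]
def p2w(m,u,v,z):
    f,cx,cy=K(m); d=R.from_quat(m["rotation"]).apply([(u-cx)/f,-(v-cy)/f,-1.0])
    e=np.array(m["eye"]); return e+d*(z-e[2])/d[2]
def w2p(m,p):
    f,cx,cy=K(m); c=R.from_quat(m["rotation"]).inv().apply(np.array(p)-m["eye"])
    return cx+f*c[...,0]/-c[...,2], cy-f*c[...,1]/-c[...,2]
E
python3 - <<'E'
from h import *
a=cv2.imread("pics/top0.png")
c=a[120:270,100:410]
cv2.imwrite("pics/topc.png",cv2.resize(c,None,fx=2.5,fy=2.5,interpolation=cv2.INTER_CUBIC))
b=cv2.imread("pics/scene0.png")
c=b[130:300,90:480]
cv2.imwrite("pics/scenec.png",cv2.resize(c,None,fx=2,fy=2,interpolation=cv2.INTER_CUBIC))
E
```

```text
(no output)
```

View pics/topc.png

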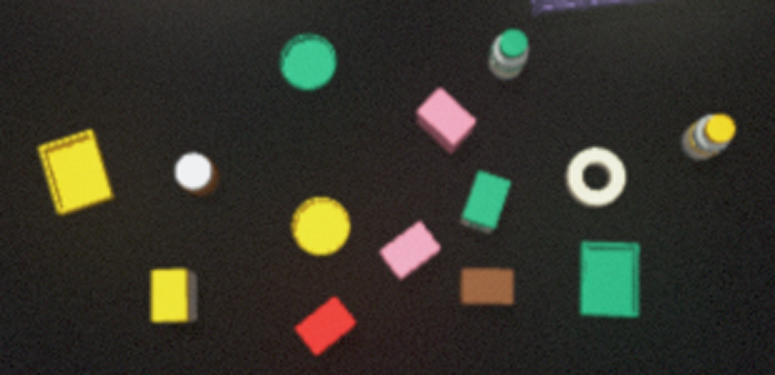

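View pics/scenec.png

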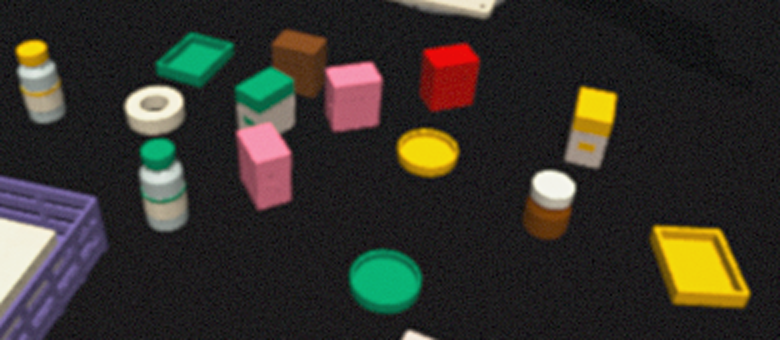

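```bash
cat > meas.py <<'E'
from h import *
def run(img,m,boxes):
    hsv=cv2.cvtColor(cv2.resize(img,None,fx=4,fy=4,interpolation=cv2.INTER_CUBIC),cv2.COLOR_BGR2HSV)
    for name,(u0,v0,u1,v1,z,h0,h1) in boxes.items():
        roi=hsv[v0*4:v1*4,u0*4:u1*4]
        msk=cv2.inRange(roi,(h0,110,120),(h1,255,255))
        cs,_=cv2.findContours(msk,cv2.RETR_EXTERNAL,cv2.CHAIN_APPROX_NONE)
        c=max(cs,key=cv2.contourArea)[:,0,:].astype(float)
        uv=(c+[u0*4,v0*4]+0.5)/4-0.5
        P=np.array([p2w(m,u,v,z)[:2] for u,v in uv])
        (x,y),(w,h),a=cv2.minAreaRect((P*1000).astype(np.float32))
        e=cv2.fitEllipse((P*1000).astype(np.float32))
        print(name,"rect c",round(x,1),round(y,1),"wh",round(w,1),round(h,1),"ang(w axis from x)",round(a,1),"ell",np.round(e[0],1),np.round(e[1],1))
E
python3 - <<'E'
from meas import *
a=cv2.imread("pics/top0.png"); m=imaging.camera_model("top")
Y=(20,35);G=(65,95)
run(a,m,{"gstand":(205,128,240,162,.014,*G),"ystand":(210,193,245,228,.014,*Y),"ytray":(110,165,150,210,.018,*Y),
"gtray":(325,210,365,252,.018,*G),"ycarton":(155,222,185,255,.07,*Y),"gcarton":(282,185,308,215,.07,*G),"gbot":(293,128,315,148,.1,*G),"ybot":(378,162,398,182,.1,*Y)})
for n,u,v,z in [("jar",177.3,188.3,.062),("tape",338.5,190.7,.024),("pinkA",279,167,.07),("pinkB",264,220,.07),("brown",295,234.5,.07),("red",230.5,250.5,.07)]: print(n,np.round(p2w(m,u,v,z)*1000))
E
```

```text
gstand rect c 672.0 113.9 wh 69.7 70.7 ang(w axis from x) 89.2 ell [671.6 113.6] [68.5 71.3]
ystand rect c 458.4 98.1 wh 74.3 74.2 ang(w axis from x) 53.7 ell [458.5  98. ] [73.4 74.4]
ytray rect c 531.4 412.5 wh 95.7 75.0 ang(w axis from x) 17.9 ell [531.4 412.5] [ 85.2 111.5]
gtray rect c 387.3 -264.3 wh 71.2 92.0 ang(w axis from x) 87.0 ell [ 387.1 -264.4] [ 81.  107.6]
ycarton rect c 370.4 277.8 wh 65.0 45.6 ang(w axis from x) 0.8 ell [370.2 277.5] [51.1 75.3]
gcarton rect c 482.4 -108.1 wh 42.6 63.4 ang(w axis from x) 69.5 ell [ 482.4 -108.3] [47.2 73.9]
gbot rect c 669.9 -143.3 wh 33.0 34.0 ang(w axis from x) 81.8 ell [ 670.2 -142.9] [32.6 33.8]
ybot rect c 560.8 -387.7 wh 35.0 37.6 ang(w axis from x) 61.5 ell [ 561.  -387.5] [34.5 37.8]
jar [523. 251.  62.]
tape [ 514. -253.   24.]
pinkA [584. -64.  70.]
pinkB [421. -15.  70.]
brown [ 376. -108.   70.]
red [330.  87.  70.]
```

```bash
python3 - <<'E'
from h import *
m=imaging.camera_model("top")
for z in (.05,.1): print(np.round(p2w(m,312,123,z)*1000),np.round(p2w(m,307,66,z)*1000),np.round(p2w(m,210,112,z)*1000))
o=bot.get_obs(); r=R.from_quat(o["tool_rot"]).as_matrix(); print(r.round(3))
E
cat > go.py <<'E'
import sys
from h import *
# target x y z a(deg): print needed shift in tool axes units and roll
o=bot.get_obs(); r=R.from_quat(o["tool_rot"]).as_matrix(); p=np.array(o["eef_pos"])
t=np.array([float(s) for s in sys.argv[1:4]]); a0=np.degrees(np.arctan2(r[1,0],r[0,0]))
print("pos",p.round(4),"a",a0.round(2),"w",o["grip_width"].round(4),"F",np.round(o["ft_force"],1),"t",o["clock"],"q",np.round(o["joint_pos"],2))
print("shift units",(r.T@(t-p)/0.1).round(3),"roll",round(-(float(sys.argv[4])-a0)/90,3))
E
python3 go.py .370 .278 .2 90.8
```

```text
[ 729. -172.   50.] [ 919. -161.   50.] [770. 152.  50.]
[ 713. -166.  100.] [ 896. -155.  100.] [753. 146. 100.]
[[ 0.39   0.921 -0.001]
 [ 0.921 -0.39  -0.001]
 [-0.002 -0.    -1.   ]]Traceback (most recent call last):
  File "go.py", line 6, in <module>
    print("pos",p.round(4),"a",a0.round(2),"w",o["grip_width"].round(4),"F",np.round(o["ft_force"],1),"t",o["clock"],"q",np.round(o["joint_pos"],2))
                                               ^^^^^^^^^^^^^^^^^^^^^
AttributeError: 'float' object has no attribute 'round'
```

```bash
sed -i 's/o\["grip_width"\].round(4)/round(float(o["grip_width"]),4)/' go.py
python3 go.py .370 .278 .2 90.8
```

```text
pos [0.1949 0.46   0.2556] a 67.04 w 0.0853 F [-0.2 -0.  -0.3] t 0.15 q [1.17 0.24 0.   1.34 0.   1.57]
shift units [-0.991  2.322  0.558] roll -0.264
```

Emit:
carry_out(moves=[[-0.1,0.25,0.05,-0.06,1],[-0.2,0.5,0.1,-0.13,1],[-0.3,0.75,0.15,-0.2,1],[-0.43,1,0.2,-0.264,1],[-0.43,1,0.2,-0.264,1]])

```text
clock: 0.65
eef_pos: [0.2714, 0.3792, 0.2353]
tool_rot: [0.703, 0.711, -0.001, 0.001]
ft_force: [-0.5, 0.4, -0.3]
grip_width: 0.0859
```

```bash
python3 go.py .370 .278 .2 90.8
```

```text
pos [0.2714 0.3792 0.2353] a 90.63 w 0.0859 F [-0.5  0.4 -0.3] t 0.65 q [ 0.95  0.19 -0.12  1.27 -0.    0.94]
shift units [-1.021  0.975  0.355] roll -0.002
```

Emit:
carry_out(moves=[[-0.3,0.3,0.1,0,1],[-0.6,0.6,0.2,0,1],[-0.9,0.9,0.3,0,1],[-1,0.97,0.35,0,1],[-1,0.97,0.35,0,1],[-1,0.97,0.35,0,1]])

```text
clock: 1.25
eef_pos: [0.3682, 0.2838, 0.2014]
tool_rot: [0.702, 0.712, -0.0, -0.0]
ft_force: [-0.1, -0.1, -0.1]
grip_width: 0.0858
```

```bash
python3 - <<'E'
from h import *
m=imaging.camera_model("wrist"); cv2.imwrite("pics/w1.png",imaging.camera("wrist")[:,:,::-1])
for p in ((.37,.278,.07),(.4,.298,.07),(.34,.298,.07),(.4,.258,.07),(.34,.258,.07)): print(np.round(w2p(m,np.array(p)),1))
E
python3 go.py .37 .278 .057 90.8
```

```text
[247. 187.]
[268.1 218.1]
[269.9 154.6]
[225.5 217.6]
[224.5 154. ]
pos [0.3681 0.2842 0.2016] a 90.86 w 0.0856 F [-0.9  0.3 -0. ] t 1.3 q [ 0.66  0.2  -0.19  1.18  0.    0.64]
shift units [-0.063  0.018  1.446] roll 0.001
```

View pics/w1.png

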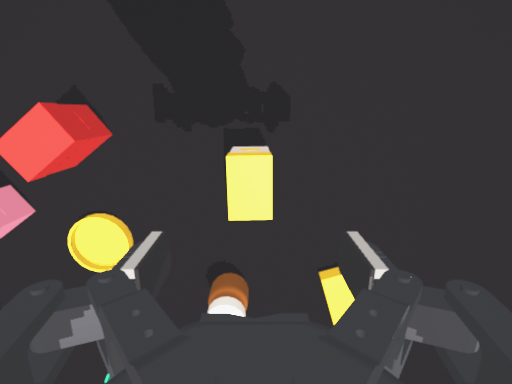

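Emit:
carry_out(moves=[[-0.05,0.02,0.25,0,1],[-0.05,0.02,0.5,0,1],[-0.05,0.02,0.75,0,1],[-0.05,0.02,1,0,1]])

```text
clock: 1.7
eef_pos: [0.3702, 0.2799, 0.1012]
tool_rot: [0.701, 0.713, 0.001, -0.0]
ft_force: [0.8, 0.7, -1.0]
grip_width: 0.0852
```

Emit:
carry_out(moves=[[0,0,0.15,0,1],[0,0,0.3,0,1],[0,0,0.44,0,1],[0,0,0.44,0,1],[0,0,0.44,0,-1],[0,0,0.44,0,-1],[0,0,0.44,0,-1],[0,0,0.44,0,-1],[0,0,0.44,0,-1],[0,0,0.44,0,-1]])

```text
clock: 2.7
eef_pos: [0.3715, 0.2789, 0.0584]
tool_rot: [0.702, 0.712, 0.001, -0.0]
ft_force: [-1.0, 1.1, 5.9]
grip_width: 0.0395
```

```bash
python3 go.py .37 .278 .057 90.8
```

```text
pos [0.3715 0.2789 0.0584] a 90.8 w 0.0395 F [-1.   1.1  5.9] t 2.7 q [ 0.64  0.36 -0.4   0.81  0.    0.63]
shift units [-0.009 -0.015  0.014] roll -0.0
```

Emit:
carry_out(moves=[[0,0,-0.1,0,-1],[0,0,-0.3,0,-1],[0,0,-0.5,0,-1],[0,0,-0.75,0,-1],[0,0,-1,0,-1],[0,0,-1,0,-1]])

```text
clock: 3.3
eef_pos: [0.3727, 0.2793, 0.1609]
tool_rot: [0.702, 0.712, 0.003, 0.001]
ft_force: [0.9, 0.1, -1.2]
grip_width: 0.0394
```

Emit:
carry_out(moves=[[0.15,0.2,-0.05,0,-1],[0.35,0.45,-0.1,0,-1],[0.55,0.7,-0.15,0,-1],[0.7,0.9,-0.2,0,-1],[0.8,1,-0.2,0,-1],[0.8,1,-0.2,0,-1]])

```text
clock: 3.9
eef_pos: [0.4705, 0.3602, 0.176]
tool_rot: [0.702, 0.712, -0.0, -0.0]
ft_force: [-0.3, -0.7, -2.0]
grip_width: 0.0394
```

```bash
python3 go.py .531 .412 .180 107.9
```

```text
pos [0.4705 0.3602 0.176 ] a 90.8 w 0.0394 F [-0.3 -0.7 -2. ] t 3.9 q [ 0.65  0.47  0.12  1.23 -0.    0.64]
shift units [ 0.51   0.612 -0.041] roll -0.19
```

Emit:
carry_out(moves=[[0.15,0.2,0,-0.05,-1],[0.3,0.4,0,-0.1,-1],[0.45,0.55,0,-0.15,-1],[0.51,0.62,0,-0.19,-1],[0.51,0.62,0,-0.19,-1],[0.51,0.62,0,-0.19,-1]])

```text
clock: 4.5
eef_pos: [0.53, 0.4104, 0.1763]
tool_rot: [0.589, 0.808, -0.001, -0.0]
ft_force: [0.4, 0.7, -1.3]
grip_width: 0.0392
```

```bash
python3 - <<'E'
from h import *
cv2.imwrite("pics/w2.png",imaging.camera("wrist")[:,:,::-1])
cv2.imwrite("pics/s2.png",cv2.resize(imaging.camera("scene")[150:350,320:512,::-1],None,fx=3,fy=3))
E
python3 go.py .531 .412 .063 107.9
```

```text
pos [0.5301 0.4105 0.177 ] a 107.83 w 0.039 F [-0.2 -0.  -1. ] t 4.6 q [ 0.66  0.63  0.39  1.34 -0.    0.35]
shift units [0.012 0.015 1.14 ] roll -0.001
```

View pics/w2.png

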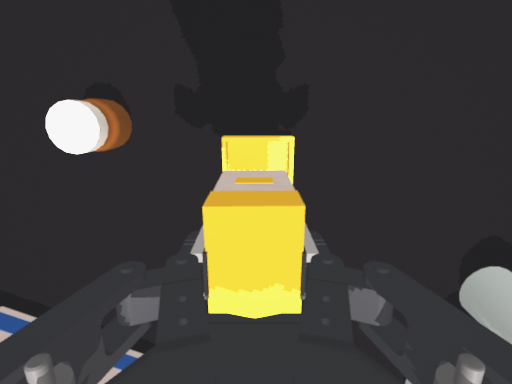

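View pics/s2.png

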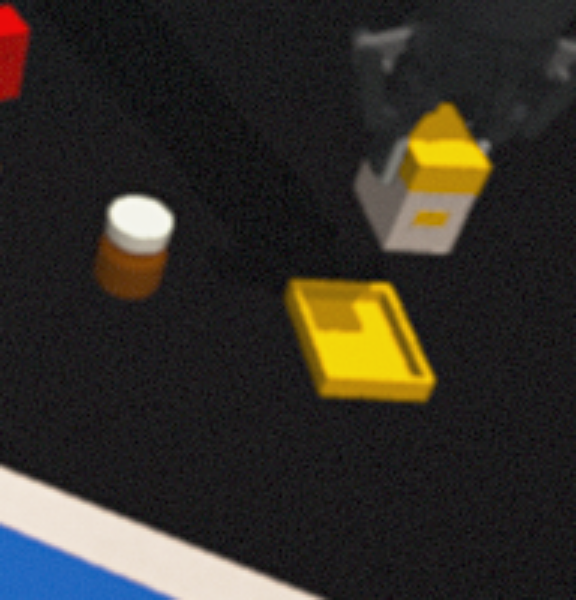

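Emit:
carry_out(moves=[[0.01,0.01,0.2,0,-1],[0.01,0.01,0.4,0,-1],[0.01,0.01,0.6,0,-1],[0.01,0.01,0.75,0,-1],[0.01,0.01,0.9,0,-1],[0.01,0.01,1,0,-1],[0.01,0.01,1,0,-1]])

```text
clock: 5.3
eef_pos: [0.5303, 0.4115, 0.0757]
tool_rot: [0.589, 0.808, -0.002, -0.001]
ft_force: [-0.5, -0.5, -1.5]
grip_width: 0.0396
```

Emit:
carry_out(moves=[[0,0,0.05,0,-1],[0,0,0.08,0,-1],[0,0,0.1,0,-1],[0,0,0.12,0,-1],[0,0,0.12,0,-1]])

```text
clock: 5.8
eef_pos: [0.5316, 0.4126, 0.0652]
tool_rot: [0.589, 0.808, -0.0, -0.0]
ft_force: [0.7, 0.8, -0.4]
grip_width: 0.0397
```

```bash
python3 - <<'E'
from h import *
cv2.imwrite("pics/s3.png",cv2.resize(imaging.camera("scene")[150:350,320:512,::-1],None,fx=3,fy=3))
E
python3 go.py .531 .412 .0625 107.9
```

```text
pos [0.5316 0.4126 0.0653] a 107.89 w 0.0394 F [-0.4  0.7 -1.6] t 5.85 q [0.66 0.71 0.24 1.1  0.   0.35]
shift units [-0.004 -0.008  0.028] roll -0.0
```

View pics/s3.png

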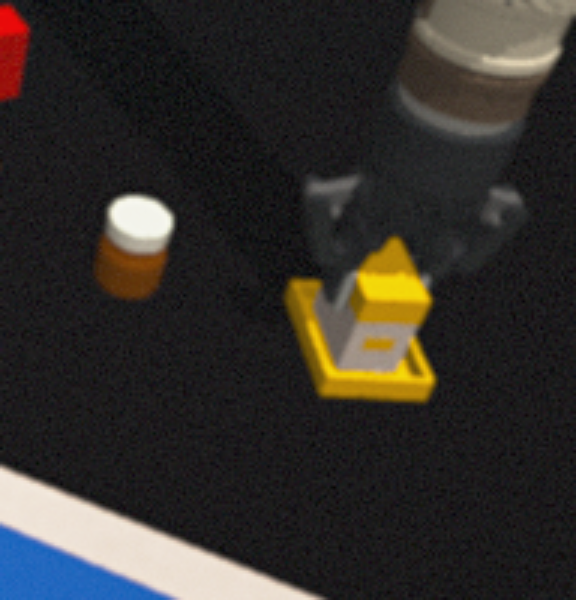

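Inside the tray, a couple of mm above the floor. Ease down, check force, then release.

Emit:
carry_out(moves=[[0,0,0.01,0,-1],[0,0,0.02,0,-1],[0,0,0.03,0,-1],[0,0,0.03,0,-1]])

```text
clock: 6.25
eef_pos: [0.5317, 0.4127, 0.0625]
tool_rot: [0.589, 0.808, 0.0, 0.0]
ft_force: [0.4, -0.2, 0.7]
grip_width: 0.0395
```

Emit:
carry_out(moves=[[0,0,0.01,0,0],[0,0,0.01,0,0.1],[0,0,0.01,0,0.3],[0,0,0.01,0,0.6],[0,0,0.01,0,1],[0,0,0.01,0,1],[0,0,0.01,0,1],[0,0,0.01,0,1]])

```text
clock: 7.05
eef_pos: [0.5316, 0.4127, 0.0613]
tool_rot: [0.589, 0.808, 0.0, 0.0]
ft_force: [-0.9, -0.5, 0.2]
grip_width: 0.0856
```

Emit:
carry_out(moves=[[0,0,-0.2,0,1],[0,0,-0.5,0,1],[0,0,-0.8,0,1],[0,0,-1,0,1],[0,0,-1,0,1]])

```text
clock: 7.55
eef_pos: [0.5335, 0.4141, 0.1658]
tool_rot: [0.589, 0.808, 0.004, 0.001]
ft_force: [0.1, -0.8, 0.5]
grip_width: 0.0852
```

```bash
python3 - <<'E'
from h import *
cv2.imwrite("pics/s4.png",cv2.resize(imaging.camera("scene")[150:350,320:512,::-1],None,fx=3,fy=3))
E
python3 go.py .482 -.108 .2 69.5
```

```text
pos [0.5326 0.4134 0.1633] a 107.9 w 0.0853 F [-0.3 -0.1 -1. ] t 7.6 q [0.66 0.64 0.37 1.3  0.   0.35]
shift units [-4.806 -2.082 -0.382] roll 0.427
```

View pics/s4.png

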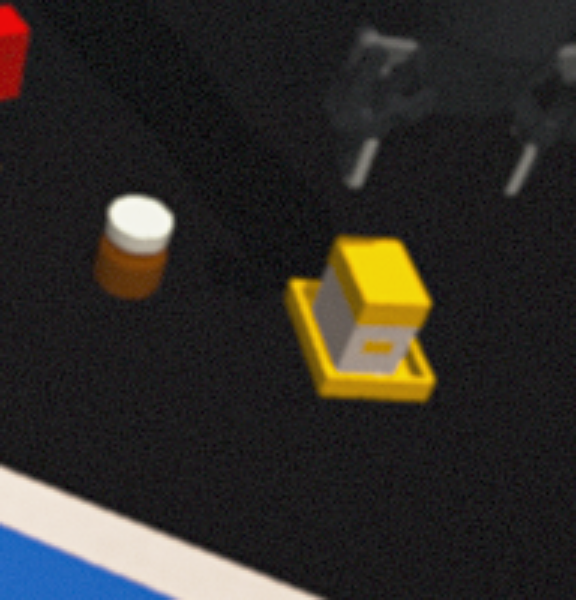

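Emit:
carry_out(moves=[[-0.25,-0.1,-0.1,0.05,1],[-0.5,-0.2,-0.2,0.1,1],[-0.75,-0.3,-0.3,0.15,1],[-1,-0.4,-0.36,0.2,1]])

```text
clock: 8.0
eef_pos: [0.5235, 0.3039, 0.196]
tool_rot: [0.709, 0.705, -0.001, -0.0]
ft_force: [1.2, -0.4, 0.5]
grip_width: 0.0855
```

Emit:
carry_out(moves=[[-0.33,-0.03,0,0,1],[-0.67,-0.07,0,0,1],[-1,-0.1,0,0,1]])

```text
clock: 8.3
eef_pos: [0.5128, 0.2035, 0.1954]
tool_rot: [0.708, 0.707, -0.002, -0.001]
ft_force: [0.0, -0.3, -0.5]
grip_width: 0.0854
```

Emit:
carry_out(moves=[[-0.33,-0.03,0,0,1],[-0.67,-0.07,0,0,1],[-1,-0.1,0,0,1]])

```text
clock: 8.6
eef_pos: [0.5025, 0.1037, 0.1955]
tool_rot: [0.708, 0.706, -0.001, -0.001]
ft_force: [0.3, -0.0, 0.3]
grip_width: 0.0852
```

Emit:
carry_out(moves=[[-0.33,-0.03,0,0,1],[-0.67,-0.07,0,0,1],[-1,-0.1,0,0,1]])

```text
clock: 8.9
eef_pos: [0.4923, 0.0039, 0.1956]
tool_rot: [0.708, 0.706, -0.001, -0.001]
ft_force: [0.5, -0.2, -0.0]
grip_width: 0.0853
```

```bash
python3 go.py .482 -.108 .2 69.5
```

```text
pos [0.4923 0.0039 0.1956] a 89.9 w 0.0853 F [ 0.5 -0.2 -0. ] t 8.9 q [ 0.01  0.26 -0.13  1.18 -0.    0.01]
shift units [-1.119 -0.101 -0.044] roll 0.227
```

Emit:
carry_out(moves=[[-0.33,-0.03,0,0.06,1],[-0.67,-0.07,0,0.12,1],[-1,-0.1,0,0.18,1],[-1,-0.1,0,0.227,1],[-1,-0.1,0,0.227,1],[-1,-0.1,0,0.227,1]])

```text
clock: 9.5
eef_pos: [0.4828, -0.0945, 0.1961]
tool_rot: [0.821, 0.57, -0.001, -0.001]
ft_force: [0.4, 0.3, 0.3]
grip_width: 0.0853
```

```bash
python3 - <<'E'
from h import *
m=imaging.camera_model("wrist"); cv2.imwrite("pics/w5.png",imaging.camera("wrist")[:,:,::-1])
a=np.radians(-20.5)
for sx,sy in ((0,0),(1,1),(1,-1),(-1,1),(-1,-1)):
    q=np.array([.482+.03*sx*np.cos(a)-.02*sy*np.sin(a),-.108+.03*sx*np.sin(a)+.02*sy*np.cos(a),.07]); print(np.round(w2p(m,q),1))
E
python3 go.py .482 -.108 .058 69.5
```

```text
[238.8 191.5]
[260.9 222.7]
[217.6 222.8]
[261.4 158.3]
[215.2 158.3]
pos [ 0.4831 -0.0942  0.1964] a 69.58 w 0.0853 F [0.2 0.1 0.3] t 9.55 q [-0.19  0.26 -0.13  1.18  0.    0.16]
shift units [-0.133  0.04   1.384] roll 0.001
```

View pics/w5.png

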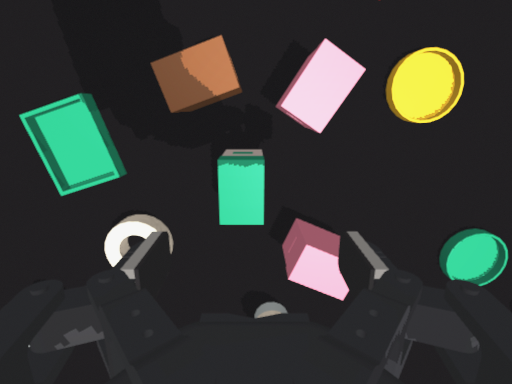

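Emit:
carry_out(moves=[[-0.05,0.03,0.25,0,1],[-0.11,0.05,0.5,0,1],[-0.11,0.05,0.75,0,1],[-0.11,0.05,1,0,1]])

```text
clock: 9.95
eef_pos: [0.4844, -0.106, 0.0962]
tool_rot: [0.821, 0.571, 0.0, -0.0]
ft_force: [0.4, -0.3, 0.2]
grip_width: 0.0853
```

Emit:
carry_out(moves=[[0,0,0.15,0,1],[0,0,0.3,0,1],[0,0,0.38,0,1],[0,0,0.38,0,1],[0,0,0.38,0,-1],[0,0,0.38,0,-1],[0,0,0.38,0,-1],[0,0,0.38,0,-1],[0,0,0.38,0,-1],[0,0,0.38,0,-1]])

```text
clock: 10.95
eef_pos: [0.4852, -0.107, 0.0603]
tool_rot: [0.822, 0.57, 0.001, 0.001]
ft_force: [-0.2, -0.3, 6.0]
grip_width: 0.0393
```

Emit:
carry_out(moves=[[0,0,-0.1,0,-1],[0,0,-0.3,0,-1],[0,0,-0.5,0,-1],[0,0,-0.75,0,-1],[0,0,-1,0,-1],[0,0,-1,0,-1]])

```text
clock: 11.55
eef_pos: [0.4865, -0.1073, 0.1628]
tool_rot: [0.822, 0.57, 0.002, 0.002]
ft_force: [0.7, -0.5, -0.9]
grip_width: 0.0396
```

```bash
python3 go.py .387 -.264 .18 87
```

```text
pos [ 0.4865 -0.1073  0.1628] a 69.46 w 0.0396 F [ 0.7 -0.5 -0.9] t 11.55 q [-0.22  0.29 -0.18  1.09  0.    0.14]
shift units [-1.817 -0.38  -0.176] roll -0.195
```

Emit:
carry_out(moves=[[-0.15,-0.04,-0.1,0,-1],[-0.4,-0.08,-0.18,0,-1],[-0.65,-0.13,-0.18,0,-1],[-0.85,-0.18,-0.18,0,-1],[-1,-0.2,-0.18,0,-1]])

```text
clock: 12.05
eef_pos: [0.428, -0.1944, 0.1762]
tool_rot: [0.822, 0.569, -0.001, -0.001]
ft_force: [0.0, 0.3, -2.1]
grip_width: 0.0393
```

Emit:
carry_out(moves=[[-0.2,-0.04,0,-0.05,-1],[-0.4,-0.08,0,-0.1,-1],[-0.6,-0.14,0,-0.15,-1],[-0.75,-0.18,0,-0.195,-1],[-0.8,-0.18,0,-0.195,-1],[-0.8,-0.18,0,-0.195,-1]])

```text
clock: 12.65
eef_pos: [0.3846, -0.2624, 0.1766]
tool_rot: [0.726, 0.687, -0.0, -0.001]
ft_force: [0.4, 0.3, -1.6]
grip_width: 0.0393
```

```bash
python3 - <<'E'
from h import *
cv2.imwrite("pics/w6.png",imaging.camera("wrist")[:,:,::-1])
E
python3 go.py .387 -.264 .0643 87
```

```text
pos [ 0.3851 -0.2619  0.1768] a 86.89 w 0.0392 F [ 0.3 -0.1 -1.1] t 12.7 q [-0.6   0.23 -0.23  1.12  0.   -0.54]
shift units [-0.021  0.021  1.125] roll -0.001
```

View pics/w6.png

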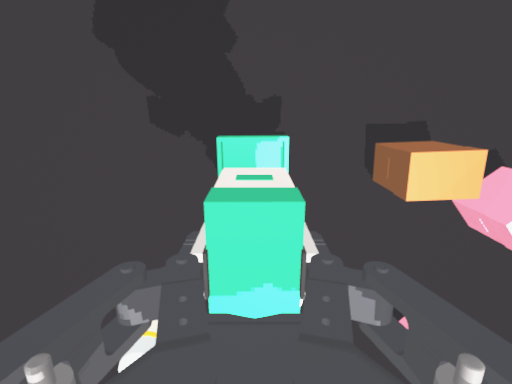

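Emit:
carry_out(moves=[[0,0.02,0.2,0,-1],[-0.01,0.04,0.4,0,-1],[-0.01,0.04,0.6,0,-1],[-0.01,0.04,0.75,0,-1],[-0.01,0.04,0.9,0,-1],[-0.01,0.04,1,0,-1],[-0.01,0.04,1,0,-1]])

```text
clock: 13.4
eef_pos: [0.3888, -0.262, 0.0759]
tool_rot: [0.725, 0.689, -0.0, -0.002]
ft_force: [-0.8, -0.4, -1.3]
grip_width: 0.0396
```

Emit:
carry_out(moves=[[0,0,0.04,0,-1],[0,0,0.07,0,-1],[0,0,0.09,0,-1],[0,0,0.1,0,-1],[0,0,0.11,0,-1],[0,0,0.12,0,-1],[0,0,0.12,0,-1]])

```text
clock: 14.1
eef_pos: [0.3896, -0.2632, 0.0653]
tool_rot: [0.725, 0.688, -0.0, -0.0]
ft_force: [-0.6, -0.4, -1.3]
grip_width: 0.0393
```

```bash
python3 - <<'E'
from h import *
cv2.imwrite("pics/s7.png",cv2.resize(imaging.camera("scene")[100:260,120:320,::-1],None,fx=3,fy=3))
E
python3 go.py .387 -.264 .0643 87
```

```text
pos [ 0.3896 -0.2632  0.0653] a 87.01 w 0.0391 F [ 0.2  0.6 -0.6] t 14.15 q [-0.59  0.36 -0.37  0.83  0.   -0.54]
shift units [-0.009 -0.025  0.01 ] roll 0.0
```

View pics/s7.png

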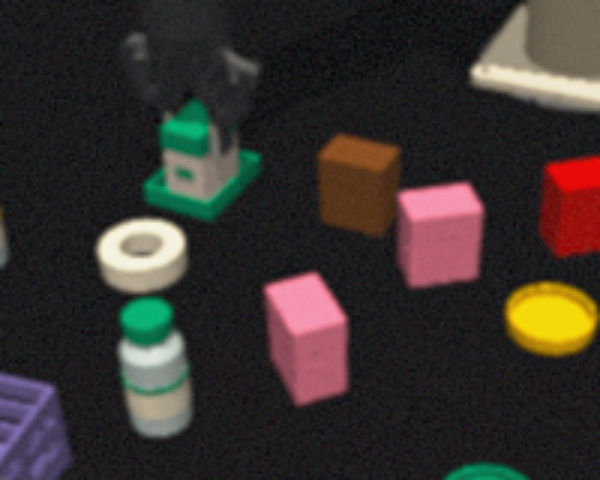

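The green carton is inside the green tray, about 1 mm above its floor. Ease down and release.

Emit:
carry_out(moves=[[0,0,0.01,0,-1],[0,0,0.02,0,-1],[0,0,0.02,0,-1]])

```text
clock: 14.45
eef_pos: [0.3897, -0.2634, 0.0643]
tool_rot: [0.725, 0.688, 0.0, 0.0]
ft_force: [-2.2, 1.6, 6.6]
grip_width: 0.0394
```

Emit:
carry_out(moves=[[0,0,0,0,0],[0,0,0,0,0.1],[0,0,0,0,0.3],[0,0,0,0,0.6],[0,0,0,0,1],[0,0,0,0,1],[0,0,0,0,1],[0,0,0,0,1]])

```text
clock: 15.25
eef_pos: [0.3896, -0.2632, 0.0633]
tool_rot: [0.725, 0.688, -0.0, -0.0]
ft_force: [-0.2, -0.4, -0.2]
grip_width: 0.0851
```

Emit:
carry_out(moves=[[0,0,-0.2,0,1],[0,0,-0.5,0,1],[0,0,-0.8,0,1],[0,0,-1,0,1],[0,0,-1,0,1]])

```text
clock: 15.75
eef_pos: [0.3915, -0.2645, 0.1664]
tool_rot: [0.725, 0.688, 0.001, 0.003]
ft_force: [0.3, 0.3, -0.6]
grip_width: 0.0854
```

```bash
python3 - <<'E'
from h import *
cv2.imwrite("pics/s8.png",cv2.resize(imaging.camera("scene")[100:260,80:280,::-1],None,fx=3,fy=3))
E
python3 go.py .561 -.388 .2 90
```

```text
pos [ 0.3905 -0.2638  0.1645] a 87.02 w 0.0854 F [-0.  -0.1 -0.3] t 15.8 q [-0.59  0.25 -0.24  1.08 -0.   -0.54]
shift units [-1.152  1.768 -0.347] roll -0.033
```

View pics/s8.png

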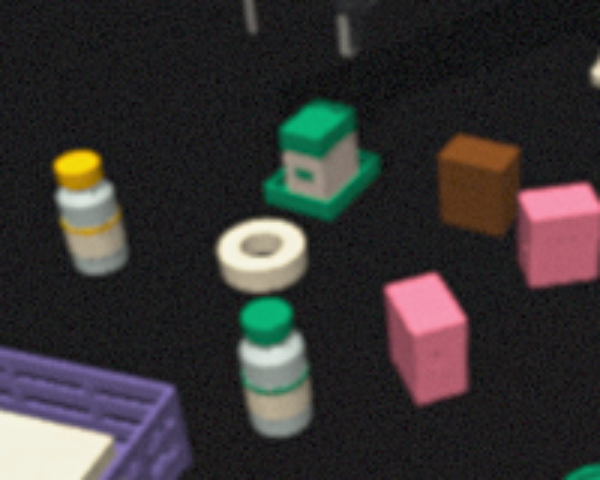

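Emit:
carry_out(moves=[[-0.15,0.25,-0.15,-0.03,1],[-0.3,0.5,-0.3,-0.03,1],[-0.45,0.75,-0.35,-0.03,1],[-0.6,1,-0.35,-0.03,1]])

```text
clock: 16.2
eef_pos: [0.4871, -0.3289, 0.1976]
tool_rot: [0.709, 0.705, -0.0, -0.0]
ft_force: [0.1, -0.5, -0.1]
grip_width: 0.0854
```

Emit:
carry_out(moves=[[-0.15,0.25,0,0,1],[-0.3,0.5,0,0,1],[-0.45,0.65,0,0,1],[-0.54,0.73,0,0,1],[-0.54,0.73,0,0,1],[-0.54,0.73,0,0,1]])

```text
clock: 16.8
eef_pos: [0.5583, -0.3821, 0.1962]
tool_rot: [0.709, 0.705, -0.0, -0.002]
ft_force: [-0.5, -0.4, -0.2]
grip_width: 0.0858
```

```bash
python3 - <<'E'
from h import *
m=imaging.camera_model("wrist"); cv2.imwrite("pics/w9.png",imaging.camera("wrist")[:,:,::-1])
print(np.round(w2p(m,np.array([.561,-.3876,.1])),1))
E
python3 go.py .561 -.3876 .057 90
```

```text
[246.3 200.5]
pos [ 0.5582 -0.382   0.1969] a 89.72 w 0.0858 F [-0.4  0.1  0.8] t 16.85 q [-0.6   0.63  0.45  1.39  0.   -0.6 ]
shift units [-0.058  0.031  1.398] roll -0.003
```

View pics/w9.png

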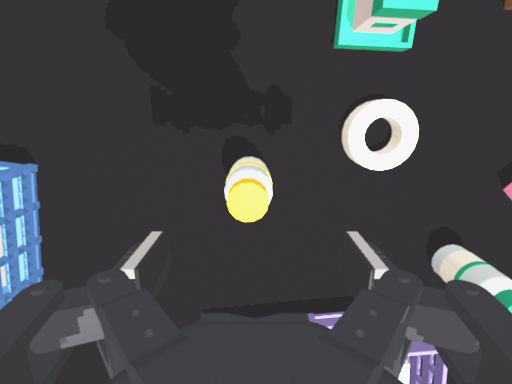

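Emit:
carry_out(moves=[[-0.03,0.02,0.25,0,1],[-0.05,0.03,0.5,0,1],[-0.05,0.03,0.75,0,1],[-0.05,0.03,1,0,1]])

```text
clock: 17.25
eef_pos: [0.5613, -0.387, 0.0977]
tool_rot: [0.709, 0.705, 0.0, -0.0]
ft_force: [-0.8, -0.1, -0.6]
grip_width: 0.0855
```

Emit:
carry_out(moves=[[0,0,0.15,0,1],[0,0,0.3,0,1],[0,0,0.37,0,1],[0,0,0.37,0,1],[0,0,0.37,0,-1],[0,0,0.37,0,-1],[0,0,0.37,0,-1],[0,0,0.37,0,-1],[0,0,0.37,0,-1],[0,0,0.37,0,-1]])

```text
clock: 18.25
eef_pos: [0.5629, -0.3881, 0.0628]
tool_rot: [0.709, 0.705, 0.0, 0.001]
ft_force: [0.2, 1.9, 5.6]
grip_width: 0.0426
```

Emit:
carry_out(moves=[[0,0,-0.05,0,-1],[0,0,-0.2,0,-1],[0,0,-0.4,0,-1],[0,0,-0.65,0,-1],[0,0,-0.9,0,-1],[0,0,-1,0,-1],[0,0,-1,0,-1]])

```text
clock: 18.95
eef_pos: [0.5627, -0.3883, 0.1628]
tool_rot: [0.709, 0.705, 0.0, 0.001]
ft_force: [0.9, 0.6, -1.9]
grip_width: 0.0423
```

```bash
python3 - <<'E'
from h import *
cv2.imwrite("pics/s10.png",cv2.resize(imaging.camera("scene")[60:260,20:280,::-1],None,fx=2.5,fy=2.5))
E
python3 go.py .4585 .098 .195 90
```

```text
pos [ 0.562  -0.3878  0.1611] a 89.71 w 0.0424 F [ 0.4 -0.2 -2.2] t 19.0 q [-0.6   0.66  0.41  1.32 -0.   -0.6 ]
shift units [ 4.853 -1.06  -0.34 ] roll -0.003
```

View pics/s10.png

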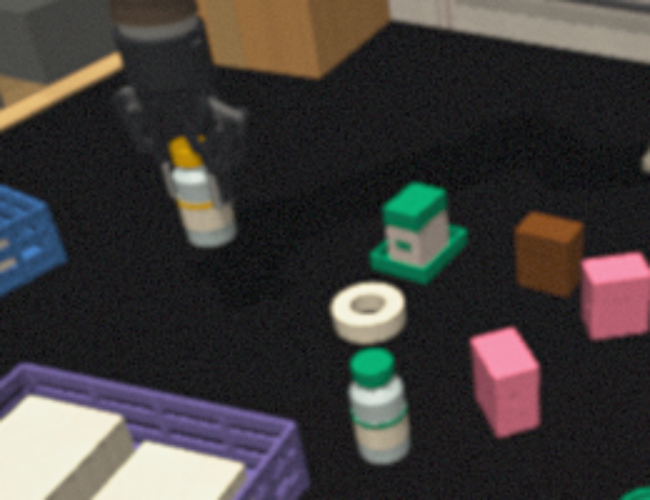

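Emit:
carry_out(moves=[[0.1,-0.02,-0.1,0,-1],[0.3,-0.06,-0.2,0,-1],[0.55,-0.1,-0.3,0,-1],[0.8,-0.16,-0.34,0,-1],[1,-0.22,-0.34,0,-1]])

```text
clock: 19.5
eef_pos: [0.5399, -0.2854, 0.1951]
tool_rot: [0.709, 0.706, 0.0, -0.001]
ft_force: [0.8, -0.8, -2.0]
grip_width: 0.0425
```

Emit:
carry_out(moves=[[0.25,-0.05,0,0,-1],[0.5,-0.11,0,0,-1],[0.75,-0.16,0,0,-1],[1,-0.22,0,0,-1]])

```text
clock: 19.9
eef_pos: [0.5177, -0.1856, 0.1943]
tool_rot: [0.709, 0.705, -0.0, -0.001]
ft_force: [0.0, -0.1, -0.9]
grip_width: 0.0426
```

Emit:
carry_out(moves=[[0.25,-0.05,0,0,-1],[0.5,-0.11,0,0,-1],[0.75,-0.16,0,0,-1],[1,-0.22,0,0,-1]])

```text
clock: 20.3
eef_pos: [0.496, -0.0857, 0.1944]
tool_rot: [0.709, 0.705, -0.001, -0.001]
ft_force: [-0.3, -0.1, -1.6]
grip_width: 0.0424
```

Emit:
carry_out(moves=[[0.25,-0.05,0,0,-1],[0.5,-0.11,0,0,-1],[0.75,-0.16,0,0,-1],[1,-0.22,0,0,-1]])

```text
clock: 20.7
eef_pos: [0.4744, 0.0141, 0.1945]
tool_rot: [0.709, 0.705, -0.001, -0.001]
ft_force: [0.6, 0.6, -1.4]
grip_width: 0.0422
```

```bash
python3 go.py .4585 .098 .195 90
```

```text
pos [0.4744 0.0141 0.1945] a 89.73 w 0.0422 F [ 0.6  0.6 -1.4] t 20.7 q [ 0.03  0.23 -0.17  1.17  0.    0.03]
shift units [ 0.839 -0.163 -0.005] roll -0.003
```

Emit:
carry_out(moves=[[0.25,-0.05,0,0,-1],[0.5,-0.1,0,0,-1],[0.7,-0.14,0,0,-1],[0.82,-0.145,0,0,-1],[0.82,-0.145,0,0,-1],[0.82,-0.145,0,0,-1]])

```text
clock: 21.3
eef_pos: [0.4616, 0.0945, 0.195]
tool_rot: [0.709, 0.705, -0.001, 0.0]
ft_force: [-0.1, -0.6, -1.6]
grip_width: 0.0427
```

```bash
python3 go.py .46 .098 .0668 90
```

```text
pos [0.4616 0.0945 0.195 ] a 89.74 w 0.0427 F [-0.1 -0.6 -1.6] t 21.3 q [ 0.2   0.22 -0.18  1.17 -0.    0.21]
shift units [ 0.036 -0.016  1.282] roll -0.003
```

Emit:
carry_out(moves=[[0.02,-0.01,0.2,0,-1],[0.03,-0.01,0.4,0,-1],[0.03,-0.01,0.6,0,-1],[0.03,-0.01,0.8,0,-1],[0.03,-0.01,1,0,-1],[0.03,-0.01,1,0,-1]])

```text
clock: 21.9
eef_pos: [0.4588, 0.0962, 0.0928]
tool_rot: [0.71, 0.705, -0.003, -0.002]
ft_force: [-0.4, -0.8, -1.4]
grip_width: 0.0421
```

Emit:
carry_out(moves=[[0,0,0.08,0,-1],[0,0,0.14,0,-1],[0,0,0.18,0,-1],[0,0,0.21,0,-1],[0,0,0.24,0,-1],[0,0,0.26,0,-1],[0,0,0.26,0,-1]])

```text
clock: 22.6
eef_pos: [0.4608, 0.0978, 0.0691]
tool_rot: [0.709, 0.705, -0.0, -0.0]
ft_force: [0.4, -0.2, -1.6]
grip_width: 0.0423
```

```bash
python3 - <<'E'
from h import *
cv2.imwrite("pics/s11.png",cv2.resize(imaging.camera("scene")[100:260,220:420,::-1],None,fx=3,fy=3))
E
python3 go.py .46 .098 .0668 90
```

```text
pos [0.4609 0.0978 0.0693] a 89.72 w 0.0421 F [ 0.4  0.4 -1.7] t 22.65 q [ 0.21  0.36 -0.37  0.85 -0.    0.21]
shift units [ 0.002 -0.009  0.025] roll -0.003
```

View pics/s11.png

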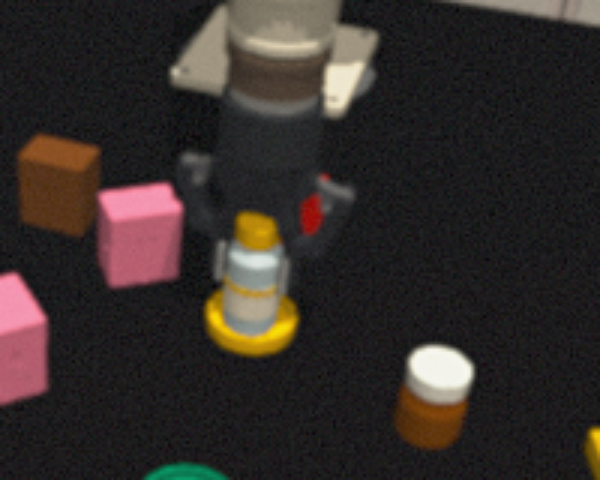

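Emit:
carry_out(moves=[[0,0,0.01,0,-1],[0,0,0.02,0,-1],[0,0,0.03,0,-1],[0,0,0.03,0,-1]])

```text
clock: 23.05
eef_pos: [0.4611, 0.0979, 0.0668]
tool_rot: [0.709, 0.705, 0.0, 0.0]
ft_force: [-0.7, 0.0, 3.7]
grip_width: 0.0424
```

Emit:
carry_out(moves=[[0,0,0,0,0.02],[0,0,0,0,0.1],[0,0,0,0,0.3],[0,0,0,0,0.6],[0,0,0,0,1],[0,0,0,0,1],[0,0,0,0,1],[0,0,0,0,1]])

```text
clock: 23.85
eef_pos: [0.461, 0.0978, 0.0663]
tool_rot: [0.709, 0.705, 0.0, -0.0]
ft_force: [-0.8, 0.0, -0.4]
grip_width: 0.0852
```

Emit:
carry_out(moves=[[0,0,-0.15,0,1],[0,0,-0.4,0,1],[0,0,-0.7,0,1],[0,0,-1,0,1],[0,0,-1,0,1]])

```text
clock: 24.35
eef_pos: [0.4639, 0.0984, 0.1705]
tool_rot: [0.709, 0.705, 0.004, 0.002]
ft_force: [1.5, 1.0, 0.6]
grip_width: 0.0854
```

```bash
python3 - <<'E'
from h import *
cv2.imwrite("pics/s12.png",cv2.resize(imaging.camera("scene")[100:260,220:420,::-1],None,fx=3,fy=3))
E
python3 go.py .670 -.143 .2 62
```

```text
pos [0.4626 0.0981 0.1684] a 89.72 w 0.0854 F [-0.1  0.7 -0.2] t 24.4 q [ 0.21  0.24 -0.23  1.09 -0.    0.21]
shift units [-2.401  2.087 -0.308] roll 0.308
```

View pics/s12.png

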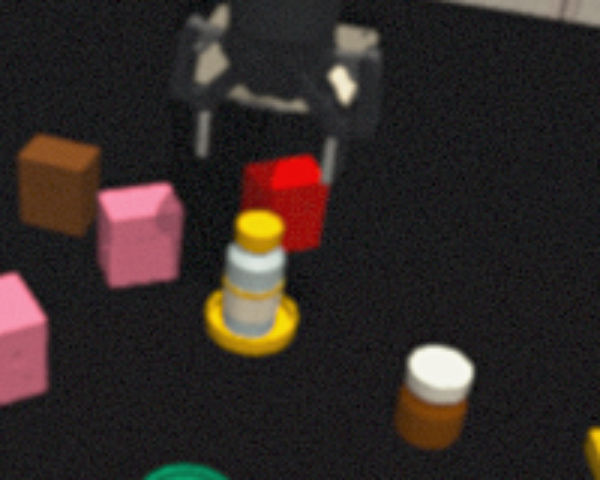

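Emit:
carry_out(moves=[[-0.25,0.2,-0.15,0,1],[-0.5,0.4,-0.3,0,1],[-0.75,0.65,-0.3,0,1],[-1,0.87,-0.3,0,1]])

```text
clock: 24.8
eef_pos: [0.548, -0.0036, 0.1955]
tool_rot: [0.709, 0.705, -0.0, -0.0]
ft_force: [0.4, 0.1, -0.1]
grip_width: 0.0856
```

Emit:
carry_out(moves=[[-0.25,0.2,0,0.08,1],[-0.5,0.4,0,0.16,1],[-0.75,0.65,0,0.24,1],[-1,0.87,0,0.308,1],[-1,0.87,0,0.308,1]])

```text
clock: 25.3
eef_pos: [0.6352, -0.1064, 0.1933]
tool_rot: [0.858, 0.513, -0.001, -0.0]
ft_force: [0.6, 1.0, -0.0]
grip_width: 0.0852
```

```bash
python3 go.py .670 -.143 .2 62
```

```text
pos [ 0.6352 -0.1064  0.1933] a 61.7 w 0.0852 F [ 0.6  1.  -0. ] t 25.3 q [-0.17  0.56  0.32  1.33 -0.    0.33]
shift units [-0.158  0.48  -0.067] roll -0.003
```

Emit:
carry_out(moves=[[-0.05,0.15,0,0,1],[-0.1,0.3,0,0,1],[-0.15,0.46,0,0,1],[-0.15,0.46,0,0,1],[-0.15,0.46,0,0,1]])

```text
clock: 25.8
eef_pos: [0.6666, -0.1373, 0.1948]
tool_rot: [0.857, 0.515, -0.001, -0.001]
ft_force: [0.5, -0.3, -0.5]
grip_width: 0.0855
```

```bash
python3 - <<'E'
from h import *
m=imaging.camera_model("wrist"); cv2.imwrite("pics/w13.png",imaging.camera("wrist")[:,:,::-1])
print(np.round(w2p(m,np.array([.670,-.143,.1])),1))
E
python3 go.py .670 -.143 .0605 62
```

```text
[248.8 204.9]
pos [ 0.6666 -0.1371  0.1953] a 62.04 w 0.0858 F [-0.3 -0.3 -0. ] t 25.85 q [-0.2   0.64  0.46  1.4   0.    0.28]
shift units [-0.036  0.062  1.348] roll 0.0
```

View pics/w13.png

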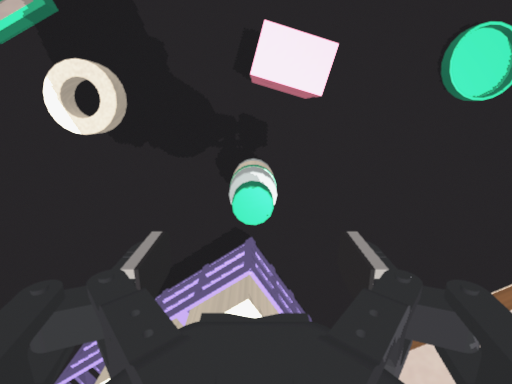

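Emit:
carry_out(moves=[[0,0.03,0.25,0,1],[-0.01,0.045,0.5,0,1],[-0.01,0.045,0.75,0,1],[-0.01,0.045,1,0,1]])

```text
clock: 26.25
eef_pos: [0.6703, -0.1398, 0.0956]
tool_rot: [0.857, 0.516, -0.0, -0.0]
ft_force: [0.0, 0.2, -0.4]
grip_width: 0.0854
```

Emit:
carry_out(moves=[[0,0,0.12,0,1],[0,0,0.25,0,1],[0,0,0.34,0,1],[0,0,0.34,0,1],[0,0,0.34,0,-1],[0,0,0.34,0,-1],[0,0,0.34,0,-1],[0,0,0.34,0,-1],[0,0,0.34,0,-1],[0,0,0.34,0,-1]])

```text
clock: 27.25
eef_pos: [0.672, -0.1414, 0.0638]
tool_rot: [0.857, 0.515, 0.001, 0.001]
ft_force: [0.2, -0.3, 6.3]
grip_width: 0.0424
```

Emit:
carry_out(moves=[[0,0,-0.05,0,-1],[0,0,-0.2,0,-1],[0,0,-0.4,0,-1],[0,0,-0.65,0,-1],[0,0,-0.9,0,-1],[0,0,-1,0,-1],[0,0,-1,0,-1]])

```text
clock: 27.95
eef_pos: [0.6719, -0.141, 0.1639]
tool_rot: [0.857, 0.515, 0.001, 0.001]
ft_force: [0.3, -0.4, -0.4]
grip_width: 0.0428
```

```bash
python3 - <<'E'
from h import *
cv2.imwrite("pics/s14.png",cv2.resize(imaging.camera("scene")[120:320,90:350,::-1],None,fx=2.5,fy=2.5))
E
python3 go.py .672 .114 .195 90
```

```text
pos [ 0.6711 -0.1408  0.1621] a 62.0 w 0.0425 F [-0.1 -0.7 -1.8] t 28.0 q [-0.21  0.66  0.42  1.33  0.    0.28]
shift units [ 2.255 -1.188 -0.329] roll -0.311
```

View pics/s14.png

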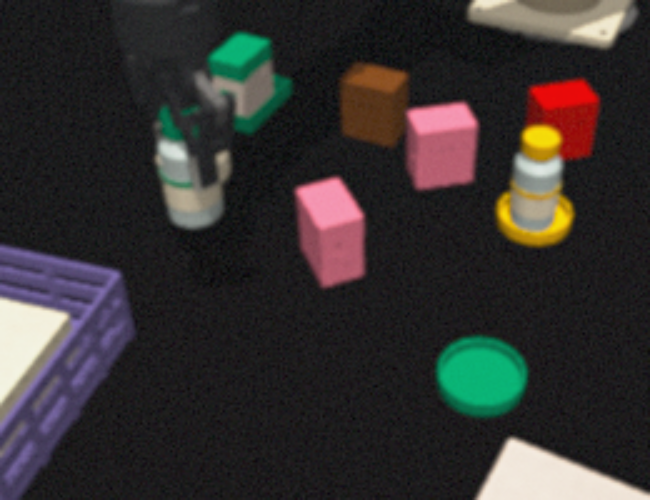

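Emit:
carry_out(moves=[[0.1,-0.05,-0.1,0,-1],[0.3,-0.15,-0.2,0,-1],[0.55,-0.3,-0.3,0,-1],[0.8,-0.42,-0.33,0,-1],[1,-0.53,-0.33,0,-1]])

```text
clock: 28.5
eef_pos: [0.6709, -0.0253, 0.1951]
tool_rot: [0.857, 0.515, -0.0, -0.001]
ft_force: [-0.5, 0.5, -0.7]
grip_width: 0.0427
```

Emit:
carry_out(moves=[[0.25,-0.13,0,-0.08,-1],[0.5,-0.26,0,-0.16,-1],[0.75,-0.4,0,-0.24,-1],[1,-0.53,0,-0.31,-1],[1,-0.53,0,-0.31,-1]])

```text
clock: 29.0
eef_pos: [0.6702, 0.0905, 0.1939]
tool_rot: [0.705, 0.709, -0.0, -0.002]
ft_force: [0.1, 0.2, -0.9]
grip_width: 0.0424
```

```bash
python3 go.py .672 .114 .195 90
```

```text
pos [0.6702 0.0905 0.1939] a 90.3 w 0.0424 F [ 0.1  0.2 -0.9] t 29.0 q [0.13 0.63 0.44 1.39 0.   0.13]
shift units [ 0.235  0.019 -0.011] roll 0.003
```

Emit:
carry_out(moves=[[0.1,0.01,0,0,-1],[0.2,0.01,0,0,-1],[0.22,0.01,0,0,-1],[0.22,0.01,0,0,-1],[0.22,0.01,0,0,-1]])

```text
clock: 29.5
eef_pos: [0.6724, 0.1068, 0.1953]
tool_rot: [0.708, 0.706, -0.0, 0.0]
ft_force: [0.2, 0.8, -0.9]
grip_width: 0.0425
```

```bash
python3 - <<'E'
from h import *
cv2.imwrite("pics/w15.png",imaging.camera("wrist")[:,:,::-1])
E
python3 go.py .672 .1138 .0678 90
```

```text
pos [0.6724 0.1067 0.1953] a 89.84 w 0.0428 F [ 0.2  0.9 -0.8] t 29.55 q [ 0.16  0.64  0.46  1.39 -0.    0.16]
shift units [ 0.071 -0.005  1.275] roll -0.002
```

View pics/w15.png

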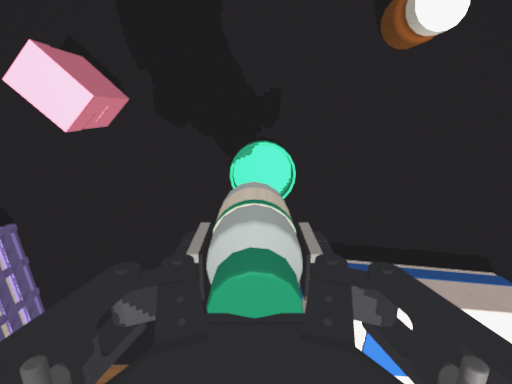

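Emit:
carry_out(moves=[[0.04,0,0.2,0,-1],[0.06,0,0.4,0,-1],[0.06,0,0.6,0,-1],[0.06,0,0.8,0,-1],[0.06,0,1,0,-1],[0.06,0,1,0,-1]])

```text
clock: 30.15
eef_pos: [0.67, 0.1123, 0.0917]
tool_rot: [0.708, 0.706, -0.003, -0.002]
ft_force: [-0.4, 0.4, -2.5]
grip_width: 0.0421
```

Emit:
carry_out(moves=[[0,0,0.08,0,-1],[0,0,0.14,0,-1],[0,0,0.18,0,-1],[0,0,0.21,0,-1],[0,0,0.23,0,-1],[0,0,0.25,0,-1],[0,0,0.25,0,-1]])

```text
clock: 30.85
eef_pos: [0.6723, 0.1134, 0.0702]
tool_rot: [0.708, 0.706, -0.0, -0.0]
ft_force: [0.2, 0.1, -1.4]
grip_width: 0.0429
```

```bash
python3 - <<'E'
from h import *
cv2.imwrite("pics/s16.png",cv2.resize(imaging.camera("scene")[160:320,200:400,::-1],None,fx=3,fy=3))
E
python3 go.py .672 .1138 .0678 90
```

```text
pos [0.6724 0.1135 0.0703] a 89.9 w 0.0426 F [-0.4 -0.1 -0.8] t 30.9 q [ 0.17  0.72  0.27  1.13 -0.    0.17]
shift units [ 0.003 -0.004  0.025] roll -0.001
```

View pics/s16.png

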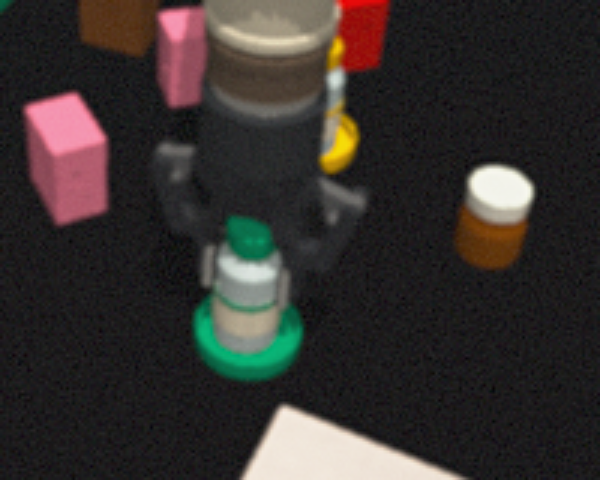

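Emit:
carry_out(moves=[[0,0,0.01,0,-1],[0,0,0.02,0,-1],[0,0,0.03,0,-1],[0,0,0.03,0,-1]])

```text
clock: 31.3
eef_pos: [0.6726, 0.1134, 0.0678]
tool_rot: [0.708, 0.706, 0.0, 0.0]
ft_force: [-0.9, -1.2, 1.7]
grip_width: 0.0424
```

Emit:
carry_out(moves=[[0,0,0,0,0.02],[0,0,0,0,0.1],[0,0,0,0,0.3],[0,0,0,0,0.6],[0,0,0,0,1],[0,0,0,0,1],[0,0,0,0,1],[0,0,0,0,1]])

```text
clock: 32.1
eef_pos: [0.6724, 0.1135, 0.0673]
tool_rot: [0.708, 0.706, -0.0, -0.0]
ft_force: [0.1, -0.1, -0.2]
grip_width: 0.0854
```

Emit:
carry_out(moves=[[0,0,-0.15,0,1],[0,0,-0.4,0,1],[0,0,-0.7,0,1],[0,0,-1,0,1],[0,0,-1,0,1]])

```text
clock: 32.6
eef_pos: [0.6753, 0.1139, 0.1734]
tool_rot: [0.708, 0.706, 0.004, 0.003]
ft_force: [1.8, 0.2, 0.1]
grip_width: 0.0856
```

Emit:
carry_out(moves=[[0,-0.25,-0.1,0,1],[0,-0.5,-0.2,0,1],[0,-0.75,-0.3,0,1],[0,-1,-0.4,0,1],[0,-1,-0.4,0,1]])

```text
clock: 33.1
eef_pos: [0.5702, 0.1137, 0.2087]
tool_rot: [0.707, 0.707, 0.0, -0.0]
ft_force: [0.8, 0.0, -0.0]
grip_width: 0.0853
```

Emit:
carry_out(moves=[[0.25,-0.25,-0.1,0,1],[0.5,-0.5,-0.2,0,1],[0.75,-0.75,-0.3,0,1],[1,-1,-0.4,0,1],[1,-1,-0.4,0,1]])

```text
clock: 33.6
eef_pos: [0.4712, 0.2166, 0.2484]
tool_rot: [0.706, 0.708, 0.001, -0.0]
ft_force: [1.1, 0.1, 0.3]
grip_width: 0.0854
```

Emit:
carry_out(moves=[[0.25,-0.25,0,0,1],[0.5,-0.5,0,0,1],[0.75,-0.75,0,0,1],[1,-1,0,0,1],[1,-1,0,0,1]])

```text
clock: 34.1
eef_pos: [0.3711, 0.3161, 0.2466]
tool_rot: [0.706, 0.708, -0.0, -0.0]
ft_force: [0.3, -0.6, -1.1]
grip_width: 0.0853
```

```bash
python3 - <<'E'
from meas import *
t=imaging.camera("top")[:,:,::-1].copy(); s=imaging.camera("scene")[:,:,::-1].copy()
cv2.imwrite("pics/top17.png",t)
cv2.imwrite("pics/topc17.png",cv2.resize(t[120:270,100:410],None,fx=2.5,fy=2.5,interpolation=cv2.INTER_CUBIC))
cv2.imwrite("pics/scenec17.png",cv2.resize(s[130:300,90:480],None,fx=2,fy=2,interpolation=cv2.INTER_CUBIC))
E
python3 go.py .4 .4 .2 90
```

```text
pos [0.3731 0.3142 0.2467] a 89.98 w 0.0855 F [ 0.7 -0.5 -0.3] t 34.2 q [ 0.7   0.22 -0.05  1.3  -0.    0.7 ]
shift units [0.858 0.269 0.467] roll -0.0
```

View pics/topc17.png

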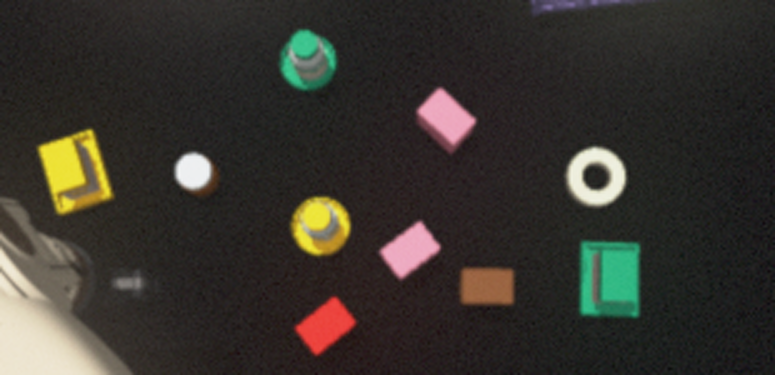

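View pics/scenec17.png

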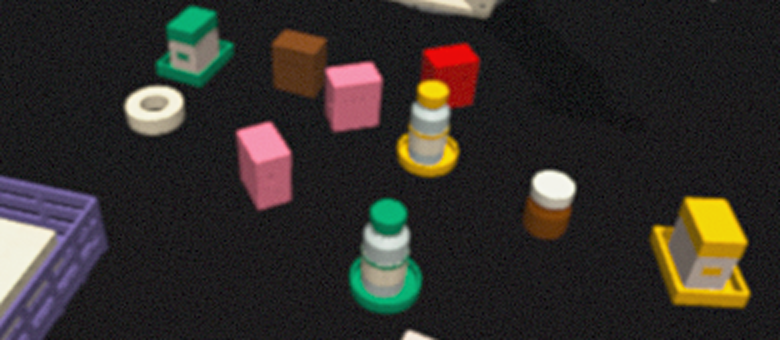

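Run:
```python
from h import *
m=imaging.camera_model("top")
def crop(u,v): return 100+(u+.5)/2.5-.5,120+(v+.5)/2.5-.5
for n,(u,v),z,c in [("gb",(305,44),.104,(672,114)),("yb",(317.5,217),.104,(458.5,98)),("yc",(63,166),.074,(531.4,412.5)),("gc",(618,277),.074,(387,-264))]:
    p=p2w(m,*crop(u,v),z)*1000; print(n,p.round(1),(p[:2]-c).round(1))
cv2.imwrite("pics/z.png",cv2.resize(np.hstack([cv2.imread("pics/top17.png")[165:215,110:155],cv2.imread("pics/top17.png")[207:257,322:367]]),None,fx=8,fy=8,interpolation=cv2.INTER_CUBIC))
```

```text
gb [671.1 110.  104. ] [-0.9 -4. ]
yb [459.4  95.2 104. ] [ 0.9 -2.8]
yc [529.5 410.5  74. ] [-1.9 -2. ]
gc [ 385.9 -264.3   74. ] [-1.1 -0.3]
```

View pics/z.png

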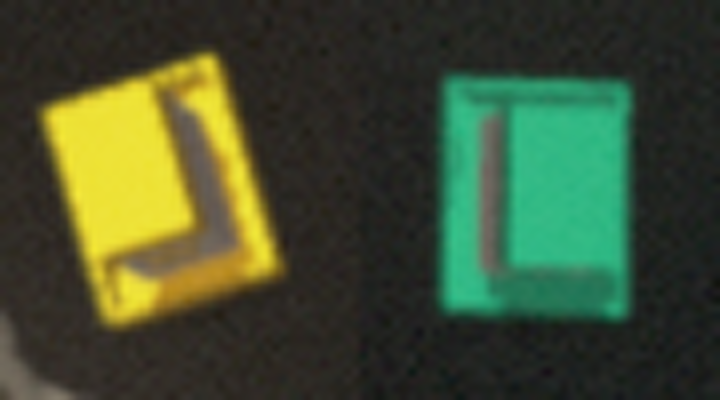

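All four are inside their holders, upright and within about 4 mm of centre. The jar and tape roll sit at their original pixels. Handing in.

```bash
python3 -c "
from workcell import order
print(order.job_done())"
```

```text
the job is handed in; nothing more can be done
None
```

All four supplies are in the holders of their own colour, set down and released, and I handed the job in at about 34 s of the 120 s allowed.

- **Final position:** in the last top picture I read each piece within about 4 mm of its holder's centre: green bottle 4 mm, yellow bottle 3 mm, yellow carton 3 mm, green carton 1 mm. The calibration is good to about 2 mm, so these are approximate.
- **Upright and on the floor:** the last scene and top pictures show all four upright with caps or coloured tops up. Upward contact force showed before I opened the fingers on each one, though only faintly for the yellow carton.
- **Bystanders:** the jar and tape roll look to be at the same pixels as in the first pictures.
- **Gripper:** it is open and clear, with about zero force on the tool.

No check failed or disagreed. I judged uprightness and standing height from the pictures and the commanded heights, because there is no depth image.

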